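# Put the strop board away in its slotted holder

## Task

Put the strop board away: slide it across the bench, end first and leather up, into the slot of the wooden holder until it is fully home against the stop, then swing the keeper bar shut behind it. Leave the other things on the bench where they are.

Things in the scene. Friction and masses are not known exactly. Their poses are not given: they have to be found in the camera images.
- strop: strop board to put away: flat board of wood faced with brown leather, 170 (x) x 92 (y) x 20 mm thick, lying leather up, loose, about 0.26 kg, too wide to grasp. Origin: centre of its underside, x along its length. Ends alike: either may go in first. It starts in front of the slot or to one side of that line, its length within 35 degrees of the slot's direction
- holder: fixed wooden holder with one letterbox slot at bench level (the bench is its floor). Origin: centre of the slot's mouth, on the bench; +x points into the slot, z up. Slot 98 mm wide, 25 mm high, 100 mm deep; roof over x 0 to 132 mm, top at z 35 mm. In front of the mouth two slanting cheeks, 30 mm tall, widen it to about 130 mm at x = -30 mm
- slot_stop (a point): centre of the stop at the slot's far end, on the bench, at x = 100 mm in the holder's frame (hidden under the roof). With the board fully home its centre is at x = 15 mm and its rear end at x = -70 mm, so 70 mm of it stand out of the mouth
- keeper (a joint): angle (rad) of the keeper, a steel bar 115 mm long, 12 mm thick, 3 to 19 mm above the bench, swinging level about an upright pivot. 0 = closed: it points along the holder's -y, across the rear end of a board that is home (5 mm gap); pi/2 = open: it points along the holder's -x, clear of the way. Range 0 to 2.2; starts open (1.6 or more), stays where it is left
- keeper_knob (a point): top centre of the keeper's upright wooden knob, 16 mm across, its top 55 mm above the bench, standing on the bar 85 mm from the pivot
- keeper_hinge (a point): top of the keeper's pivot, 30 mm above the bench, at x = -81 mm, y = 97 mm in the holder's frame; a fixed rail 20 mm tall (y 89 to 105 mm, x -66 to 54 mm) joins it to the holder, with a steel bracket to 35 mm height
- spool: bystander: pale thread spool, 44 mm across, 54 mm tall, standing; origin at its underside
- glue: bystander: white glue bottle, 48 mm across, 130 mm tall, standing; origin at its underside
- tin: bystander: low round steel tin, 72 mm across, 35 mm tall; origin at its underside
- maul: bystander: white-headed maul standing on its head, head 60 mm across, 195 mm tall; origin at its underside
- brush: bystander: brush with a dark wooden back lying bristles down, 130 x 50 x 36 mm; origin at its underside
- sander: bystander: cork sanding block 100 x 50 x 28 mm; origin at its underside
- driver: bystander: screwdriver lying on the bench
Mind the look-alikes: they are no part of the job. Of the things that look like the strop, take the one that is farthest from the robot's base at the start.

How it is judged:
By the outcome, as a careful person would: the job done as asked, in the order asked, and still so for the second after the job is handed in, with the robot touching nothing.
It also fails if it takes over 72 s, if anything falls off the work surface, if the arm or the gripper's body presses on something with over 40 N, if the wrist force passes 120 N, or if a joint passes its speed limit or range.

## Robot

A 6-joint arm with a two-finger parallel gripper is mounted at the origin on the work surface. World frame = base frame: x ahead of the robot, y to its left, z up, the work surface at z = 0. Lengths are in m, angles in rad, forces in N, time in s.
With the tool pointing down it reaches from about 0.3 to 1 m from the base axis. Payload 5.1 kg.
Tool frame: the origin (TCP) lies at the very end of the fingers, on their centre line; the grasp point (between the pads) lies 19 mm behind it; z points along the fingers, y is the line along which they close (so a half turn about z gives the same grasp; the last joint's range is limited). The gripper opens to 95 mm and grips with 3 to 60 N. Pads are 20 mm wide; open, the fingers measure 119 mm over their backs; the gripper's body (75 mm by 180 mm) begins 59 mm behind the grasp point.
Start: joints at [1.188, 0.124, 1.65, -0, 1.367, -0.083], TCP at [0.192, 0.621, 0.215] pointing down, gripper open.
Joint ranges: [-2.61, 2.61], [-1.02, 2.33], [0.03, 2.71], [-1.35, 4.49], [0.32, 2.68], [-2.91, 2.91]. Speed limits (rad/s): [2.57, 2.57, 3.14, 3.14, 3.14, 3.14].

## Interface

Orientations are given as a unit quaternion [x, y, z, w].
In Python, from cell import robot gives the robot as it stands.
- The arm moves only by the tool apply_moves, never from a script. Its argument "targets" is text: rows parted by semicolons, each of 7 numbers parted by spaces: the shift along the world's x, y, z in mm, then the turn, a rotation vector about the world's x, y, z in degrees, then the finger opening in mm, from 0 to 95.1. In form: tx ty tz ax ay az fingers; .... A call has 1 to 10 rows; each row shifts and turns the commanded pose from where the row before left it; what a row does not reach is not made up. A row lasts 1/8 s, in which the tool goes at most 62.5 mm and 10.7 degrees, less where a joint would pass 70% of its speed; a pose out of reach is approached as far as the arm can. A call with a gripper value outside its range is refused whole. The fingers move at their own pace and stop on an object; "newtons" is the grip in N (left out, the last holds). Time passes only in rows, so rows that do not move let the fingers close. It gives the time, the measured TCP pose, the force, the opening and the grip force at its end, in the units of the state.
- robot.state(): the state, without advancing time (a new reading comes with each control period).
- robot.snapshot(name): name is "scene" or "top"; returns a dict with "color" (420x560x3 uint8, blue, green, red), "vfov" (degrees; the focal length in pixels is half the picture's height over the tangent of half this angle, whatever the lens; pixels are square), "cx", "cy" (the principal point, pixels), "R" (3x3) and "t" (3): a world point X has camera coordinates R X + t. Camera axes: x right, y down, z forward; pixel columns grow to the right and rows downward; lengths in m; the calibration is good to about 2 mm. A picture is of the moment at which its call begins. There is no depth.
- robot.hand_in(): hands the job in; it is judged then, once.
The state is a dict: "time": time; "q": joint angles; "joint_vel": joint speeds; "joint_efforts": joint torques, N m; "ee_pos": TCP position; "orientation": TCP orientation; "ft_force": force on the tool from outside, world axes, zero at the start; "ft_torque": the same for the moment, N m; "grip_width": finger opening in m; "grip_force": force on a finger pad.
Only numpy, scipy, OpenCV 4.12 (cv2) and the standard library are available. Lean on these libraries where they do the work, as an engineer would, in place of code of your own. Each camera call takes 0.05 s, during which the arm holds its last target. There are 200 camera calls.

## Working session

There is one attempt and no reset: what is moved stays moved. The work goes in short steps, Python scripts to look and compute and a tool call to move; the robot and the scene stay as the last step left them, time stands still between calls to the robot, and variables do not carry over. Pictures are saved under pics/ and viewed, at most 10 in all, crops included, and the job is handed in when it is done.

Besides the shell and the picture viewer there is one more tool, called after "Request:" as a command line: name --argument value ..., lists and objects as JSON in quotes. apply_moves: Moves the arm, as the interface text tells. Its arguments: {"type":"object","properties":{"targets":{"type":"string"},"newtons":{"type":"number"}},"required":["targets"]}

```bash
ls; mkdir -p pics; cat > h.py <<'E'
import numpy as np, cv2
from cell import robot
def snap(n,f=None):
    s=robot.snapshot(n)
    if f: cv2.imwrite('pics/'+f,s['color'])
    return s
def ray(s,u,v,z):
    f=s['color'].shape[0]/2/np.tan(np.radians(s['vfov'])/2)
    R=np.array(s['R']);t=np.array(s['t']);c=-R.T@t
    d=R.T@np.array([(u-s['cx'])/f,(v-s['cy'])/f,1])
    return c+d*(z-c[2])/d[2]
def proj(s,X):
    f=s['color'].shape[0]/2/np.tan(np.radians(s['vfov'])/2)
    p=np.array(s['R'])@np.array(X)+np.array(s['t'])
    return p[:2]/p[2]*f+[s['cx'],s['cy']]
E
python3 - <<'E'
from h import *
a=snap('scene','s0.png');b=snap('top','t0.png')
for s in(a,b): print(s['vfov'],s['cx'],s['cy'],-np.array(s['R']).T@np.array(s['t']))
print(robot.state())
E
```

```text
pics
52.179880079816975 283.6664966399409 203.95181085037092 [ 1.33472409 -0.07381638  0.88869981]
49.48819271159084 287.09433879819284 210.25367414889885 [0.41955277 0.01286953 1.22976683]
{'time': 0.1, 'q': array([ 1.18839015e+00,  1.24426993e-01,  1.65152515e+00, -3.07070693e-05,
        1.36748056e+00, -8.26010857e-02]), 'joint_vel': array([-1.97425640e-04, -2.51901106e-03, -2.91922751e-03,  1.02286410e-03,
        2.44795423e-04, -3.26685538e-05]), 'joint_efforts': array([ 4.94704182e-04, -4.18880689e+01, -3.61096287e+01,  7.76396901e-02,
        4.61869058e-02, -8.84696442e-05]), 'ee_pos': array([0.19178984, 0.62046236, 0.21352557]), 'orientation': array([ 1.49338629e-01,  9.88785683e-01, -8.98734736e-04, -1.97357473e-04]), 'ft_force': array([ 0.54546022,  0.09662229, -0.57062233]), 'ft_torque': array([ 0.03645533, -0.00538125, -0.02565041]), 'grip_force': 0.0, 'grip_width': 0.0952964851865368}
```

View pics/s0.png

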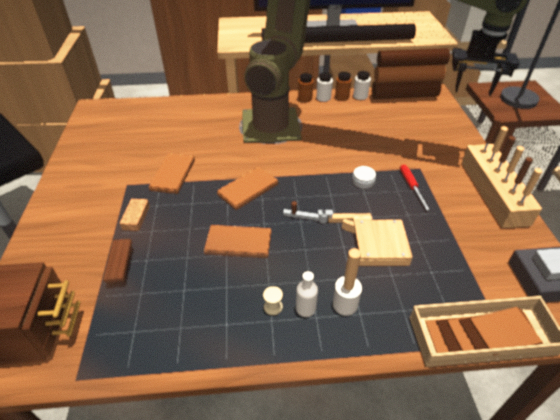

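View pics/t0.png

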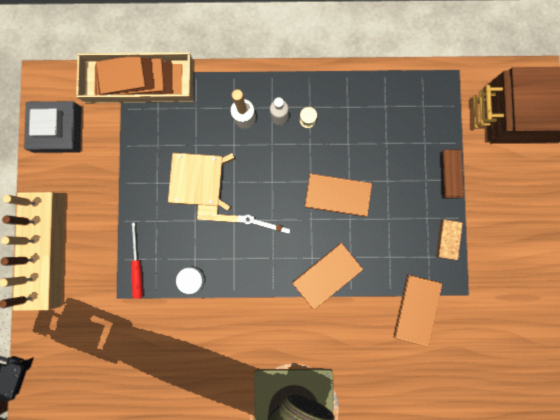

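The top view shows the strop at about (338,195), nearest to being in line with the slot. The holder roof is at (196,180) with its mouth facing right, the hinge is at (248,219) and the knob at (285,229). The look-alike boards are at (328,275) and (419,310).

```bash
python3 - <<'E'
from h import *
s=snap('top')
im=s['color'];hsv=cv2.cvtColor(im,cv2.COLOR_BGR2HSV)
def box(m,x0,y0,x1,y1,z):
    mm=np.zeros_like(m);mm[y0:y1,x0:x1]=m[y0:y1,x0:x1]
    c=max(cv2.findContours(mm,0,1)[0],key=cv2.contourArea)
    P=np.array([ray(s,u,v,z)[:2] for u,v in c[:,0]],np.float32)*1000
    r=cv2.minAreaRect(P);print(r,cv2.boxPoints(r).round(0).tolist());return P
m=((hsv[...,1]>100)&(hsv[...,2]>90)).astype(np.uint8)*255
box(m,295,165,385,225,.02)
box(m,288,236,372,315,.02)
m2=((hsv[...,2]>120)).astype(np.uint8)*255
box(m2,162,148,222,204,.035)
for n,u,v,z in [('hinge',248,219,.03),('knob',285,229,.055),('tip',289,231,.019)]: print(n,ray(s,u,v,z)*1000)
b=cv2.resize(im[135:255,160:390],None,fx=3.4,fy=3.4,interpolation=cv2.INTER_CUBIC);cv2.imwrite('pics/c1.png',b)
E
```

```text
((560.7509765625, -124.11052703857422), (169.31326293945312, 92.35552215576172), 80.52811431884766) [[501.0, -200.0], [592.0, -215.0], [620.0, -48.0], [529.0, -33.0]]
((339.45623779296875, -97.2682876586914), (217.72125244140625, 185.17259216308594), 89.4549789428711) [[246.0, -205.0], [431.0, -207.0], [433.0, 11.0], [248.0, 12.0]]
((608.6104736328125, 263.8757019042969), (156.67262268066406, 136.28868103027344), 89.45121002197266) [[540.0, 186.0], [676.0, 185.0], [678.0, 342.0], [541.0, 343.0]]
hinge [497.12643774 115.59003891  30.        ]
knob [468.76583158  18.11746336  55.        ]
tip [464.85970864   7.70208928  19.        ]
```

View pics/c1.png

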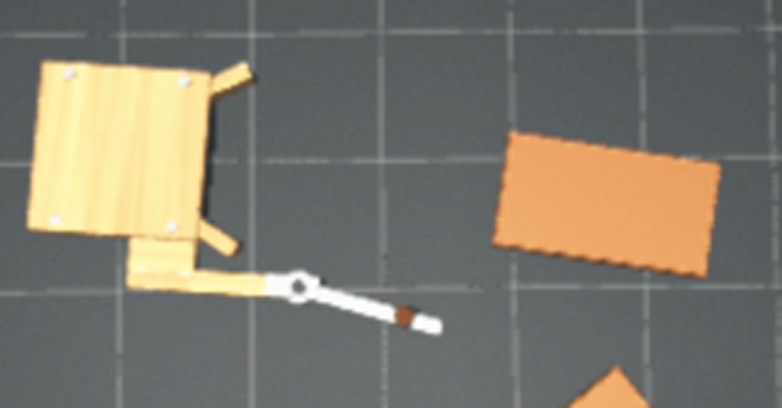

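```bash
python3 - <<'E'
from h import *
s=snap('top')
im=s['color']
g=cv2.cvtColor(im,cv2.COLOR_BGR2GRAY)
pts=np.array([(43,62),(212,73),(200,237),(27,229),(300,286)],np.float32)
P=[ray(s,160+u/3.4,135+v/3.4,z)[:2]*1000 for (u,v),z in zip(pts,[.035]*4+[.03])]
P=np.array(P);print(P.round(1))
hint=P[4]
for d in [P[1]-P[0],P[2]-P[3],P[1]-P[2],P[0]-P[3]]: print(np.linalg.norm(d),np.degrees(np.arctan2(d[1],d[0])))
# slot x direction angle: averaged
d1=(P[0]-P[1])/2+(P[3]-P[2])/2; d2=P[1]-P[2]
a1=np.arctan2(d1[1],d1[0]); a2=np.arctan2(d2[1],d2[0])+np.pi/2
print(np.degrees([a1,a2]))
a=(a1+a2)/2; X=np.array([np.cos(a),np.sin(a)]);Y=np.array([-X[1],X[0]])
o1=(P[1]+P[2])/2; o2=P[4]+81*X-97*Y
print('a',np.degrees(a),'o',o1,o2)
for n,u,v,z in [('ct',252,68,.03),('cb',235,252,.03),('knob',403,315,.055)]:
    p=ray(s,160+u/3.4,135+v/3.4,z)[:2]*1000
    print(n,p,(p-(o1+o2)/2)@X,(p-(o1+o2)/2)@Y)
st=np.array([560.75,-124.1]);r=st-(o1+o2)/2;print(r@X,r@Y)
E
```

```text
[[673.9 315.1]
 [663.9 182.9]
 [535.3 191.9]
 [542.8 326. ]
 [496.8 115. ]]
132.56368079657568 -94.32109191890615
134.310237442944 -93.20650089867492
128.9850415833474 -4.005679396893689
131.59958160827017 -4.761302746930751
[86.23985093 85.9943206 ]
a 86.11708576520086 o [599.59387552 187.41201313] [599.07205845 189.21554005]
ct [668.62795461 152.22550848] -31.312925691946578 -71.57973938054192
cb [523.77011185 165.427627  ] -27.950563269111992 73.83960273855615
knob [472.41452526  34.7720632 ] -161.78389549878597 116.2295993217613
-314.3093887150193 17.338434495764332
```

Request:
apply_moves --targets "17.5 -43 0 0 0 -4.1 50;17.5 -43 0 0 0 -4.1 50;17.5 -43 0 0 0 -4.1 50;17.5 -43 0 0 0 -4.1 50;17.5 -43 0 0 0 -4.1 50;17.5 -43 0 0 0 -4.1 50;17.5 -43 0 0 0 -4.1 50;17.5 -43 0 0 0 -4.1 50;17.5 -43 0 0 0 -4.1 50;17.5 -43 0 0 0 -4.1 50" --newtons 20

```text
time: 1.45
ee_pos: [0.3672, 0.1896, 0.2147]
orientation: [0.487, 0.873, 0.0, 0.0]
ft_force: [0.0, -0.4, -0.3]
grip_width: 0.05
grip_force: 0.0
```

Request:
apply_moves --targets "17.5 -43 0 0 0 -4.1 50;17.5 -43 0 0 0 -4.1 50;17.5 -43 0 0 0 -4.1 50;17.5 -43 0 0 0 -4.1 50;17.5 -43 0 0 0 -4.1 50;17.5 -43 0 0 0 -4.1 50;17.5 -43 0 0 0 -4.1 50;17.5 -43 0 0 0 -4.1 50;17.5 -43 -20 0 0 -4.1 50;17.5 -43 -40 0 0 -4.1 50"

```text
time: 2.7
ee_pos: [0.5439, -0.2414, 0.1563]
orientation: [0.762, 0.647, 0.001, 0.002]
ft_force: [0.8, -0.3, 0.5]
grip_width: 0.05
grip_force: 0.0
```

Request:
apply_moves --targets "0 0 -40 0 0 0 50;0 0 -40 0 0 0 50;0 0 0 0 0 0 50;0 0 0 0 0 0 50"

```text
time: 3.2
ee_pos: [0.5428, -0.2394, 0.0762]
orientation: [0.761, 0.648, 0.0, 0.001]
ft_force: [-0.1, -0.4, -0.6]
grip_width: 0.0498
grip_force: 0.0
```

```bash
cat >> h.py <<'E'
from scipy.spatial.transform import Rotation as Ro
A=np.radians(86.1);X=np.array([np.cos(A),np.sin(A)]);Y=np.array([-X[1],X[0]]);O=np.array([599.4,188.3])
def H(p): r=np.array(p)[:2]-O; return np.array([r@X,r@Y]).round(1)
def W(p): return O+p[0]*X+p[1]*Y
def strop():
    s=snap('top');hsv=cv2.cvtColor(s['color'],cv2.COLOR_BGR2HSV)
    m=((hsv[...,0]>5)&(hsv[...,0]<15)&(hsv[...,1]>100)&(hsv[...,2]>90)).astype(np.uint8)*255
    m[:140]=0;m[226:]=0;m[:,:225]=0;m[:,390:]=0
    c=max(cv2.findContours(m,0,1)[0],key=cv2.contourArea)
    P=np.array([H(ray(s,u,v,.02)*1000) for u,v in c[:,0]],np.float32)
    r=cv2.minAreaRect(P);b=cv2.boxPoints(r);print('strop(H)',r,b.round(1).tolist());return s
def tool():
    st=robot.state();M=Ro.from_quat(st['orientation']).as_matrix()
    print('t',st['time'],'W',st['ee_pos']*1000,'H',H(st['ee_pos']*1000),'yaw of tool y rel Y',np.degrees(np.arctan2(M[1,1],M[0,1]))-np.degrees(A)+90,'tilt',M[:,2].round(3),'F',st['ft_force'].round(1),'w',st['grip_width'])
E
python3 - <<'E'
from h import *
strop();tool()
E
```

```text
strop(H) ((-314.2731018066406, 17.37249755859375), (92.17288970947266, 169.34146118164062), 84.54811096191406) [[-402.8999938964844, -20.5], [-234.39999389648438, -36.599998474121094], [-225.60000610351562, 55.20000076293945], [-394.20001220703125, 71.30000305175781]]
t 3.25 W [ 543.39437596 -239.63684354   77.09702698] H [-430.8   26.8] yaw of tool y rel Y -5.264450952610986 tilt [ 0.003 -0.002 -1.   ] F [0.2 0.3 0.6] w 0.049933844693150466
```

Request:
apply_moves --targets "0 0 -30 0 0 0 50;0 0 -30 0 0 0 50;0 0 -8 0 0 0 50;0 0 0 0 0 0 50;1 6 0 0 0 0 50;1 6 0 0 0 0 50;1 6 0 0 0 0 50;1 6 0 0 0 0 50;1.3 8 0 0 0 0 50;1.3 8 0 0 0 0 50"

```text
time: 4.5
ee_pos: [0.549, -0.1989, 0.0071]
orientation: [0.761, 0.648, 0.0, 0.001]
ft_force: [-1.5, -2.4, 1.6]
grip_width: 0.0497
grip_force: 1.4
```

Request:
apply_moves --targets "1.3 8 0 0 0 0 50;1.3 8 0 0 0 0 50;1.3 8 0 0 0 0 50;1.3 8 0 0 0 0 50;1.3 8 0 0 0 0 50;1.3 8 0 0 0 0 50;1.3 8 0 0 0 0 50;1.3 8 0 0 0 0 50;0 0 0 0 0 0 50"

```text
time: 5.62
ee_pos: [0.5587, -0.1337, 0.0062]
orientation: [0.761, 0.648, 0.0, -0.001]
ft_force: [0.3, 0.0, 0.7]
grip_width: 0.0495
grip_force: 0.0
```

```bash
python3 - <<'E'
from h import *
strop();tool()
E
```

```text
strop(H) ((-212.25547790527344, 8.357383728027344), (92.31554412841797, 140.14773559570312), 84.78633117675781) [[-286.20001220703125, -31.200000762939453], [-146.6999969482422, -44.0], [-138.3000030517578, 48.0], [-277.79998779296875, 60.70000076293945]]
t 5.675 W [ 558.46991309 -133.96248529    5.99069041] H [-324.3   18.9] yaw of tool y rel Y -5.25928468269683 tilt [-0.001  0.001 -1.   ] F [ 0.4 -0.  -0.5] w 0.05007493022254817
```

Request:
apply_moves --targets "1.3 8.3 0 0 0 0 50;1.3 8.3 0 0 0 0 50;1.3 8.3 0 0 0 0 50;1.3 8.3 0 0 0 0 50;1.3 8.3 0 0 0 0 50;1.3 8.3 0 0 0 0 50;1.3 8.3 0 0 0 0 50;1.3 8.3 0 0 0 0 50"

```text
time: 6.68
ee_pos: [0.5694, -0.0681, 0.0067]
orientation: [0.761, 0.648, -0.0, -0.0]
ft_force: [0.2, -0.8, -0.6]
grip_width: 0.0498
grip_force: 0.6
```

Request:
apply_moves --targets "2.2 7.9 0 0 0 0.5 50;2.1 7.9 0 0 0 0.5 50;2 7.9 0 0 0 0.5 50;2 7.9 0 0 0 0.5 50;1.9 7.9 0 0 0 0.5 50;1.8 7.9 0 0 0 0.5 50;0 0 0 0 0 0 50"

```text
time: 7.55
ee_pos: [0.5816, -0.0204, 0.0068]
orientation: [0.744, 0.668, 0.0, -0.0]
ft_force: [-0.1, -0.5, 0.2]
grip_width: 0.05
grip_force: 0.0
```

```bash
python3 - <<'E'
from h import *
s=strop();tool();snap('scene')
im=s['color'];b=cv2.resize(im[135:255,160:390],None,fx=3.4,fy=3.4,interpolation=cv2.INTER_CUBIC);cv2.imwrite('pics/c2.png',b)
E
```

```text
strop(H) ((-80.41218566894531, -9.004310607910156), (79.4317855834961, 108.75896453857422), 85.48600769042969) [[-137.6999969482422, -44.29999923706055], [-29.299999237060547, -52.900001525878906], [-23.100000381469727, 26.299999237060547], [-131.5, 34.900001525878906]]
t 7.6 W [581.57220839 -20.70431276   6.7897243 ] H [-209.7    3.6] yaw of tool y rel Y -2.249225550307841 tilt [ 0.  0. -1.] F [ 0.3 -1.   0.6] w 0.049646055057349536
```

View pics/c2.png

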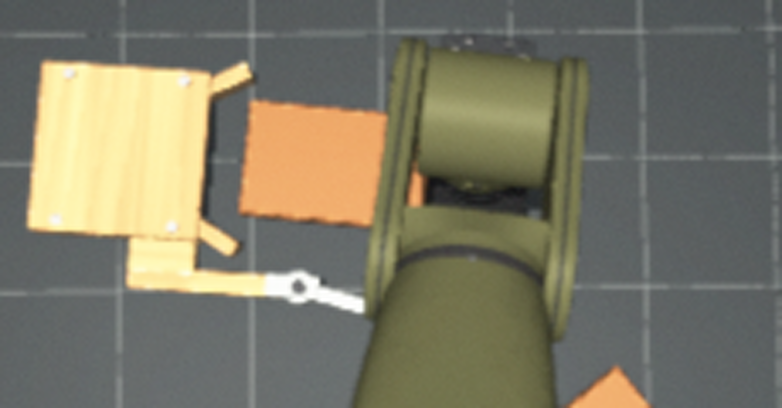

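The board's front end is entering between the cheeks, with front corners at crop (252,100) and (241,213). The gripper hides its rear. I'll convert these to the holder frame.

```bash
python3 - <<'E'
from h import *
s=snap('top')
for u,v in [(252,100),(241,214),(385,113),(372,226)]: print(H(ray(s,160+u/3.4,135+v/3.4,.02)*1000))
E
```

```text
[-31.7 -47.9]
[-29.3  43. ]
[-137.3  -43.7]
[-132.6   46.4]
```

Request:
apply_moves --targets "1.3 7 0 0 0 0.5 50;1.2 7 0 0 0 0.5 50;1.2 7 0 0 0 0.4 50;1.1 7 0 0 0 0.4 50;1.1 7 0 0 0 0.4 50;0.4 6 0 0 0 0 50;0 0 0 0 0 0 50"

```text
time: 8.57
ee_pos: [0.5877, 0.0206, 0.0066]
orientation: [0.731, 0.682, 0.0, -0.0]
ft_force: [-0.2, -0.3, -0.2]
grip_width: 0.0497
grip_force: 0.0
```

```bash
python3 - <<'E'
from h import *
s=snap('top');tool()
im=s['color'];b=cv2.resize(im[135:235,160:300],None,fx=5,fy=5,interpolation=cv2.INTER_CUBIC);cv2.imwrite('pics/c3.png',b)
E
```

```text
t 8.625 W [587.54459689  20.4117494    6.52340711] H [-168.3    0.4] yaw of tool y rel Y -0.061048994835033454 tilt [-0.     0.001 -1.   ] F [ 0.2  0.2 -0.3] w 0.05031571750823345
```

View pics/c3.png

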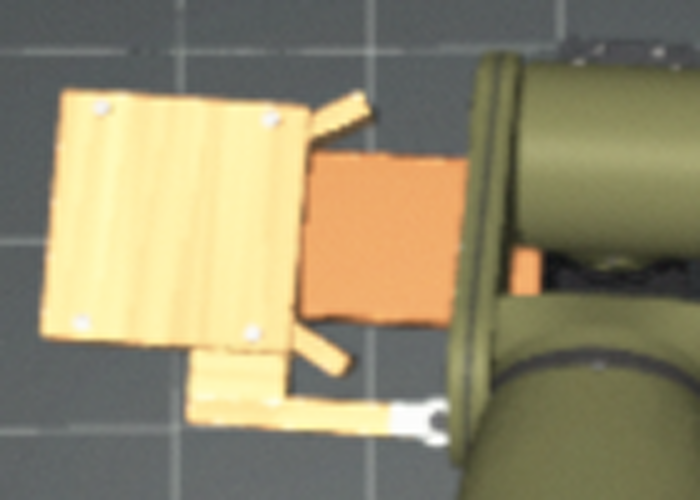

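The board's front is at the mouth, with its edges at crop (310,152) and (300,320), centred between the cheeks. I'll push straight in.

Request:
apply_moves --targets "0.4 6 0 0 0 0 50;0.4 6 0 0 0 0 50;0.4 6 0 0 0 0 50;0.4 6 0 0 0 0 50;0.4 6 0 0 0 0 50"

```text
time: 9.25
ee_pos: [0.5896, 0.0503, 0.0065]
orientation: [0.731, 0.682, -0.0, -0.0]
ft_force: [-0.2, -1.7, -0.9]
grip_width: 0.0499
grip_force: 0.6
```

Request:
apply_moves --targets "0.4 6 0 0 0 0 50;0.4 6 0 0 0 0 50;0.4 6 0 0 0 0 50;0.4 6 0 0 0 0 50;0.4 6 0 0 0 0 50;0.4 6 0 0 0 0 50;0.4 6 0 0 0 0 50"

```text
time: 10.12
ee_pos: [0.5925, 0.0922, 0.0067]
orientation: [0.731, 0.682, -0.0, -0.0]
ft_force: [-0.6, -1.6, -1.5]
grip_width: 0.0497
grip_force: 0.6
```

Request:
apply_moves --targets "0.3 5 0 0 0 0 50;0.3 4 0 0 0 0 50;0.2 3 0 0 0 0 50;0.2 3 0 0 0 0 50;0 0 0 0 0 0 50"

```text
time: 10.75
ee_pos: [0.5937, 0.1072, 0.0068]
orientation: [0.731, 0.682, 0.0, -0.0]
ft_force: [-0.9, -0.2, 0.2]
grip_width: 0.0505
grip_force: 0.0
```

```bash
python3 - <<'E'
from h import *
tool()
E
```

```text
t 10.75 W [593.66484516 107.17841548   6.82435434] H [-81.3   0.2] yaw of tool y rel Y -0.07960116932036954 tilt [ 0.     0.001 -1.   ] F [-0.9 -0.2  0.2] w 0.050538450868018156
```

Request:
apply_moves --targets "0.1 1.5 0 0 0 0 50;0.1 1.5 0 0 0 0 50;0 0 0 0 0 0 50"

```text
time: 11.12
ee_pos: [0.5937, 0.1083, 0.0069]
orientation: [0.731, 0.682, -0.001, 0.001]
ft_force: [-1.0, -6.8, 1.3]
grip_width: 0.0502
grip_force: 3.2
```

Request:
apply_moves --targets "0 1 0 0 0 0 50;0 0.5 0 0 0 0 50;0 0 0 0 0 0 50"

```text
time: 11.5
ee_pos: [0.5937, 0.1084, 0.0069]
orientation: [0.731, 0.682, -0.002, 0.002]
ft_force: [-1.3, -11.6, 2.3]
grip_width: 0.0499
grip_force: 5.4
```

Request:
apply_moves --targets "-0.7 -10 0 0 0 0 50;-0.7 -10 0 0 0 0 50;0 0 40 0 0 0 20;0 0 40 0 0 0 0;-14.7 -4.7 0 0 0 -10.3 0;-14.7 -4.7 0 0 0 -10.3 0;-14.7 -4.7 0 0 0 -10.3 0;-14.7 -4.7 0 0 0 -10.3 0;-14.7 -4.7 0 0 0 -10.3 0;-14.7 -4.7 0 0 0 -10.3 0"

```text
time: 12.75
ee_pos: [0.5036, 0.063, 0.0867]
orientation: [0.978, 0.207, 0.0, -0.0]
ft_force: [-0.5, 0.2, -0.2]
grip_width: 0.0005
grip_force: 0.0
```

Request:
apply_moves --targets "-14.7 -4.7 0 0 0 -10.3 0;-14.7 -4.7 0 0 0 -10.3 0;-14.7 -4.7 0 0 0 -10.3 0;-14.7 -4.7 0 0 0 -10.3 0;0 0 0 0 0 0 0;0 0 0 0 0 0 0"

```text
time: 13.5
ee_pos: [0.4458, 0.0444, 0.0869]
orientation: [0.989, -0.146, 0.0, -0.0]
ft_force: [0.0, -0.2, 0.0]
grip_width: 0.0003
grip_force: 0.0
```

```bash
python3 - <<'E'
from h import *
a=snap('scene');s=snap('top');tool();print(robot.state()['q'])
b1=cv2.resize(a['color'][160:300,230:440],(630,420));b2=s['color'][135:255,160:330]
b2=cv2.resize(b2,(255,180));b=np.zeros((600,630,3),np.uint8);b[:420]=b1;b[420:,:255]=b2
cv2.imwrite('pics/c4.png',b)
print(proj(a,[*W((-70,0))/1000,.02]),proj(a,[*W((-163.8,116.3))/1000,.055]))
E
```

```text
t 13.6 W [445.85365428  44.39003487  86.84146527] H [-154.   143.4] yaw of tool y rel Y -102.9837694105941 tilt [ 0.  0. -1.] F [0.6 0.2 0.7] w 0.00020490722675436257
[-2.07971649e-02 -2.21791519e-01  2.20669520e+00  1.95421299e-04
  1.15622915e+00  1.84459791e+00]
[329.40920684 241.6959545 ] [292.90985194 202.61640185]
```

View pics/c4.png

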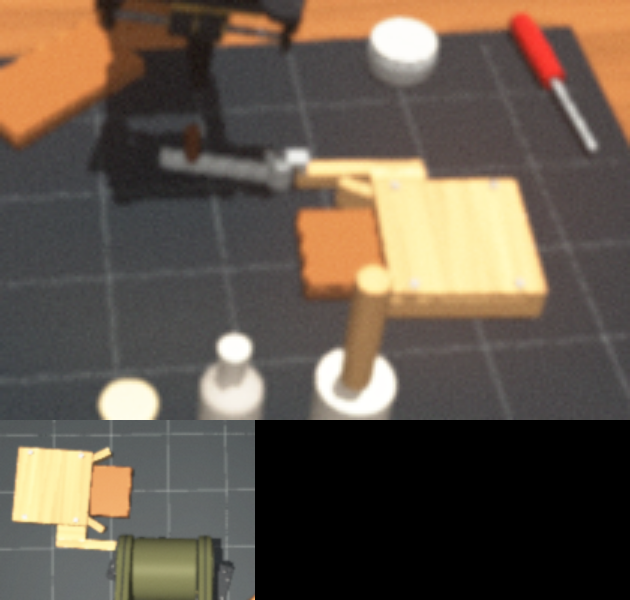

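The board is home, with its rear end where predicted. The knob at scene (294,202) matches my estimate. Next I'll compute the arc for the swing.

```bash
python3 - <<'E'
from h import *
def P(t,d=18): 
    s,c=np.sin(t),np.cos(t); return W((-81-85*s-d*c, 97-85*c+d*s))
print((P(1.8,28)-[445.85,44.39]).round(1),(P(1.8)-P(1.8,28)).round(1))
T=np.linspace(1.8,0,16)
for a,b in zip(T,T[1:]): print((P(b)-P(a)).round(1),end=' ')
print(P(0),np.degrees(.12))
E
```

```text
[-0.4 -3.4] [ 9.6 -2.9]
[ 9.4 -4.5] [ 9.9 -3.3] [10.2 -2.1] [10.4 -0.9] [10.4  0.4] [10.3  1.6] [10.   2.8] [9.6 4. ] [9.1 5.1] [8.4 6.2] [7.6 7.1] [6.7 8. ] [5.7 8.7] [4.6 9.4] [3.4 9.8] [580.69427488  90.34543988] 6.875493541569878
```

Request:
apply_moves --targets "-0.4 -3.4 -20 0 0 0 0;0 0 -20 0 0 0 0;0 0 -19 0 0 0 0;0 0 0 0 0 0 0;4.8 -1.5 0 0 0 0 0;4.8 -1.4 0 0 0 0 0;0 0 0 0 0 0 0"

```text
time: 14.48
ee_pos: [0.4556, 0.0378, 0.0285]
orientation: [0.989, -0.148, 0.001, -0.0]
ft_force: [0.1, -0.5, -0.0]
grip_width: 0.0002
grip_force: 0.0
```

Request:
apply_moves --targets "9.4 -4.5 0 0 0 6.9 0;9.9 -3.3 0 0 0 6.9 0;10.2 -2.1 0 0 0 6.9 0;10.4 -0.9 0 0 0 6.9 0;10.4 0.4 0 0 0 6.9 0;10.3 1.6 0 0 0 6.9 0;10 2.8 0 0 0 6.9 0;0 0 0 0 0 0 0"

```text
time: 15.48
ee_pos: [0.5258, 0.0321, 0.0281]
orientation: [0.963, 0.269, 0.0, 0.0]
ft_force: [0.7, 0.1, 0.1]
grip_width: 0.0005
grip_force: 0.0
```

```bash
python3 - <<'E'
from h import *
a=snap('scene');tool()
cv2.imwrite('pics/c5.png',cv2.resize(a['color'][160:300,230:440],(630,420)))
E
```

```text
t 15.525 W [525.33984872  31.98544517  27.90611419] H [-161.    63.3] yaw of tool y rel Y -54.88722305890602 tilt [ 0.  0. -1.] F [-0.6 -0.1  0. ] w 0.00040399565694594066
```

View pics/c5.png

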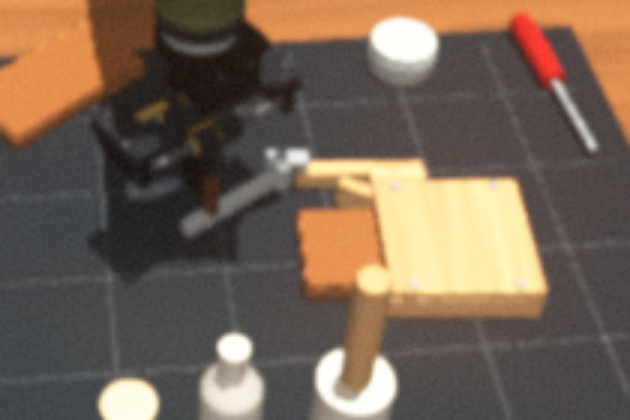

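The keeper is swinging as planned, with the knob at crop (210,190), and the board is undisturbed. I'll continue.

Request:
apply_moves --targets "9.6 4 0 0 0 6.9 0;9.1 5.1 0 0 0 6.9 0;8.4 6.2 0 0 0 6.9 0;7.6 7.1 0 0 0 6.9 0;6.7 8 0 0 0 6.9 0;0 0 0 0 0 0 0"

```text
time: 16.27
ee_pos: [0.5665, 0.0626, 0.0278]
orientation: [0.84, 0.542, 0.0, 0.0]
ft_force: [-0.2, 0.0, -0.2]
grip_width: 0.0006
grip_force: 0.0
```

Request:
apply_moves --targets "5.7 8.7 0 0 0 6.9 0;2.3 4.7 0 0 0 3.4 0;2.3 4.7 0 0 0 3.4 0;1.7 4.9 0 0 0 3.4 0;1 3 0 0 0 2 0;0 0 0 0 0 0 0"

```text
time: 17.02
ee_pos: [0.5793, 0.0884, 0.0277]
orientation: [0.738, 0.674, -0.0, -0.0]
ft_force: [-0.2, -0.5, 1.0]
grip_width: 0.0003
grip_force: 0.0
```

Request:
apply_moves --targets "0.3 1.5 0 0 0 1.4 0;0 1 0 0 0 0 0;0 0 0 0 0 0 0"

```text
time: 17.4
ee_pos: [0.5799, 0.0908, 0.0277]
orientation: [0.73, 0.684, 0.0, 0.0]
ft_force: [0.9, -0.8, -0.3]
grip_width: 0.0004
grip_force: 0.6
```

```bash
python3 - <<'E'
from h import *
tool()
E
```

```text
t 17.4 W [579.9267336   90.79072575  27.72657927] H [-98.6  12.8] yaw of tool y rel Y 0.20626904459669504 tilt [ 0. -0. -1.] F [ 0.9 -0.8 -0.3] w 0.0004223074564041418
```

Request:
apply_moves --targets "0 1 0 0 0 0 0;0 0.5 0 0 0 0 0;0 0 0 0 0 0 0"

```text
time: 17.77
ee_pos: [0.5799, 0.091, 0.0277]
orientation: [0.729, 0.684, -0.001, 0.001]
ft_force: [0.4, -6.1, 1.1]
grip_width: 0.0005
grip_force: 3.2
```

Request:
apply_moves --targets "0 1 0 0 0 0 0;0 0.5 0 0 0 0 0;0 0 0 0 0 0 0"

```text
time: 18.15
ee_pos: [0.58, 0.0912, 0.0278]
orientation: [0.729, 0.684, -0.002, 0.002]
ft_force: [0.8, -10.2, 1.0]
grip_width: 0.0008
grip_force: 5.4
```

Firm stop: the keeper is closed. I'll back off and check.

Request:
apply_moves --targets "-0.3 -5 0 0 0 0 0;-0.7 -10 0 0 0 0 0;-0.7 -10 0 0 0 0 0;0 0 50 0 0 0 0;0 0 50 0 0 0 0;-5 -50 20 0 0 0 0;-5 -50 0 0 0 0 0;-5 -50 0 0 0 0 0;-5 -40 0 0 0 0 0;0 0 0 0 0 0 0"

```text
time: 19.4
ee_pos: [0.5575, -0.1236, 0.1477]
orientation: [0.731, 0.683, 0.0, -0.0]
ft_force: [0.2, -0.4, -0.4]
grip_width: 0.0004
grip_force: 0.0
```

```bash
python3 - <<'E'
from h import *
a=snap('scene');s=snap('top');tool()
b=np.zeros((590,800,3),np.uint8);b[:350,:525]=cv2.resize(a['color'][160:300,230:440],(525,350));b[350:590,:340]=cv2.resize(s['color'][135:255,160:330],(340,240))
b[350:590,400:720]=cv2.resize(s['color'],(320,240))
cv2.imwrite('pics/c6.png',b)
E
```

```text
t 19.5 W [ 557.84297509 -121.22940817  147.53786332] H [-311.6   20.4] yaw of tool y rel Y 0.15927826193089345 tilt [-0.     0.001 -1.   ] F [1.2 0.5 0.8] w 0.00048777147766800044
```

View pics/c6.png

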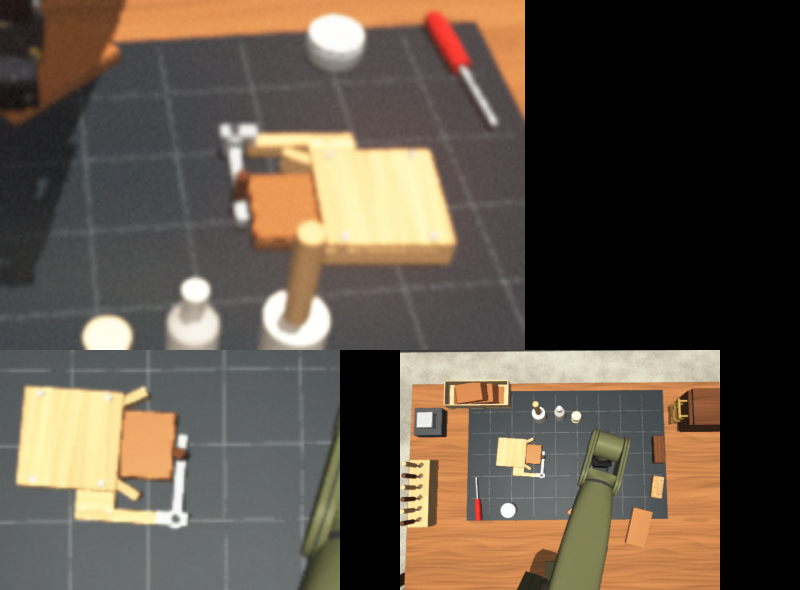

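The board is home, and the keeper lies closed across its rear end (bar at about (182,480), lower-left crop). The other things that can be seen have not moved.

```bash
python3 -c "
from cell import robot
print(robot.hand_in())"
```

```text
the job is handed in; nothing more can be done
None
```

The strop board is fully home against the stop, leather up, with the keeper swung shut behind it; the job was handed in at about 19.5 s, and I did not touch the other things on the bench.

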